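Turn the reservoir cover until its flat lies against the bar

ROBOT

A 6-joint arm with a two-finger parallel gripper is mounted at the origin on the work surface. World frame = base frame: x ahead of the robot, y to its left, z up, the work surface at z = 0. Lengths are in mm, angles in rad, forces in N, time in s.
With the tool pointing down it reaches from about 250 to 725 mm from the base axis. Payload 9.7 kg.
Tool frame: the origin (TCP) lies at the centre of the arm's flange, where the gripper is bolted on; the fingertips stand 173 mm ahead of it and the grasp point (between the pads) lies 155 mm ahead of it; x points along the fingers, y is the direction in which the jaws open and shut, and the axes are right-handed (so a half turn about x gives the same grasp; the last joint's range is limited). The gripper opens to 85 mm and grips with 20 to 120 N. Pads are 22 mm wide; open, the fingers measure 114 mm over their backs; the gripper's body (76 mm by 85 mm) begins 54 mm behind the grasp point. The pads swing forward as they close: fully open they stand 13 mm farther back than shut.
Start: joints at [-1.262, 0.087, 0.176, 1.66, 0, 1.571], TCP at [167.151, -523.983, 404.684] pointing down, gripper open.
Joint ranges: [-3.13, 3.13], [-0.85, 1.81], [-1.15, 1.24], [-2.2, 2.28], [-1.44, 1.52], [-3.14, 3.14]. Speed limits (rad/s): [2.22, 2.22, 2.57, 3.14, 3.14, 3.14].

INTERFACE

Orientations are given as a 3x3 rotation matrix whose columns are the frame's x, y, z axes.
In Python, from workcell import arm, optics, hand_in gives the robot as it stands. The module is installed in compiled form; this text tells all that it offers.
- The arm moves only by the tool send_rows, never from a script. Its argument "rows" is a list of rows, each a list of 6 numbers: the shift along the tool's x, y, z in m, then the turn, a rotation vector about the tool's x, y, z in degrees. A call has 1 to 10 rows; each row shifts and turns the commanded pose from where the row before left it, along the tool's axes as they then stand; what a row does not reach is not made up. A row lasts 1/10 s, in which the tool goes at most 50 mm and 8.59 degrees, less where a joint would pass 70% of its speed; a pose out of reach is approached as far as the arm can. A call with a gripper value outside its range is refused whole. "jaw" is the finger opening in m, from 0 to 0.0854, set as the call begins (left out, the last holds). The fingers move at their own pace and stop on an object; "force" is the grip in N (left out, the last holds). Time passes only in rows, so rows that do not move let the fingers close. It gives the time, the measured TCP pose, the force and the opening at its end, in the units of the state.
- arm.read_state(): the state, without advancing time (a new reading comes with each control period).
- optics.camera(name): name is "side" or "top" or "wrist"; returns (picture, depth): 420x560x3 uint8, blue, green, red; 420x560 float32, mm along the optical axis (not along the pixel's ray), 0 where there is no reading.
- optics.camera_info(name): a dict with "fovy" (degrees; the focal length in pixels is half the picture's height over the tangent of half this angle, whatever the lens; pixels are square), "cx", "cy" (the principal point, pixels), "pose" (4x4, takes a point from camera to world coordinates); the wrist camera has in their place "hand_eye" (4x4, takes a point from camera to tool coordinates, whose origin is the TCP and whose axes are the tool frame's). Camera axes: x right, y down, z forward; pixel columns grow to the right and rows downward; lengths in mm; the calibration is good to about 2 mm. A picture is of the moment at which its call begins: read the wrist's pose just before it. camera_info takes no time and is no camera call.
- hand_in(): hands the job in, once; it reports no verdict.
The state is a dict: "time": time; "qpos": joint angles; "joint_velocities": joint speeds; "joint_efforts": joint torques, N m; "eef_pos": TCP position; "ee_rot": TCP orientation; "wrist_force": force on the tool from outside, world axes, zero at the start; "ft_torque": the same for the moment, N m; "gripper_width": finger opening in mm.
Only numpy, scipy, OpenCV 4.12 (cv2) and the standard library are available. Lean on these libraries where they do the work, as an engineer would, in place of code of your own. Each camera call takes 0.05 s, during which the arm holds its last target. There are 200 camera calls.

TASK

On the cabinet top, close the white watering reservoir: without lifting the flat-edged wooden cover off its deck, turn it until its flat faces the metal alignment bar, then slide it home and hold the flat flush against the bar with a steady 10 N, give or take 3, for a second, never loading the bar with more than 20 N. Let go and leave the cover lying there flush; leave the pot, jug, jar and dibber where they are.

Things in the scene. Friction and masses are not known exactly. Their poses are not given: they have to be found in the camera images.
- reservoir: White plastic watering reservoir, a fixed low box 200 (x) x 170 (y) x 40 mm high. Origin at the centre of its underside; flat top deck at z = 40 mm. A 17 mm wide slot runs in the deck along its x axis from x = -30 to +38 mm at y = 0 for the cover's pivot pin. A black filler mouth lies in the deck in front of the bar.
- bar: Aluminium alignment bar fixed on the deck, 12 (x) x 120 (y) x 12 mm high, rigid: force rises fast once the flat touches it. Origin at the foot of the middle of its face that looks at the cover, 70 mm from the reservoir's origin along x. Its x points from the cover into the bar, parallel to the slot; y along the face; z up.
- cover: Loose smooth wooden disc lying on the deck, 120 mm across, 12 mm thick, about 0.18 kg, with one flat (72 mm long) cut 48 mm from its centre. Origin: disc's centre on its underside; x points square through the flat, z up. A pivot pin (14 mm across, 12 mm long) under the centre hangs in the slot with 1.5 mm play, so it turns without limit and slides along the slot.
- cover_flat (a point): Middle of the cover's flat edge, at half its thickness, 48 mm from the disc's centre. It starts turned 50 degrees or more away from the bar, the disc's centre 66 to 82 mm from the bar's face; only with the flat towards the bar can the centre come to 48 mm from it.
- cover_stub (a point): Top of the upright wooden stub on the cover, opposite the flat: a post 14 mm across, 22 mm tall above the cover's top face, 45 mm from the cover's centre along its -x. A fingertip can push the cover round or home by it. Pushed home a few degrees askew, it can stay so on one corner of its flat, held by the finger's grip on the stub; moving the finger sideways then squares it up.
- pot: Round blue ceramic pot, empty, 110 mm across the rim, 100 mm tall; bystander. Origin at the centre of its foot.
- jug: Yellow plastic watering jug, about 100 mm across, 135 mm tall, with spout and handle; bystander. Origin at the centre of its foot.
- jar: Glass jar with a steel lid, 72 mm across, 100 mm tall; bystander. Origin at the centre of its foot.
- dibber: Bamboo dibber lying down, 200 mm long with a 90 mm cross handle; bystander. Origin under its shaft near the middle.
Not all that is in view belongs to the job. There is more than one size of the cover; the one meant has the size given above.

How it is judged (in metres and radians):
On the way, in this order (a step that is already met when the one before it is completed fails the run):
1. the cover is turned until its flat faces the bar, within about 9 degrees (angle between the x axis of cover and the x axis of bar, either way round below 0.15 rad and x of cover_flat in the frame of bar above -0.05 m), for 0.1 s.
2. the flat is held flush on the bar with 7 to 13 N for half a second (contact force between cover and bar between 7 and 13 N and angle between the x axis of cover and the x axis of bar, either way round below 0.04 rad and x of cover_flat in the frame of bar above -0.002 m), for 0.5 s.
At the end, for the whole second after the job is handed in: The cover lies flat on the deck, at rest and let go, its flat within 2 mm of the bar's face and parallel to it within 0.04 rad (2.3 degrees) (angle between the x axis of cover and the x axis of bar, either way round below 0.04 rad and x of cover_flat in the frame of bar between -0.002 and 0.003 m and z of cover in the frame of bar below 0.003 m and angle between cover's own z axis and vertical below 0.05 rad and linear speed of cover below 0.01 m/s and contact force between cover and the fingers below 0.1 N); the robot touches nothing.
It fails at once if the bar is loaded with more than 20 N (contact force between cover and bar above 20 N).
It fails at once if the cover is lifted off its deck or tipped (z of cover in the frame of bar above 0.006 m or angle between cover's own z axis and vertical above 0.15 rad).
It fails at once if a bystander is pushed more than 20 mm (distance of any of pot, jug, jar, dibber from where it was at the start of the episode above 0.02 m).
It also fails if it takes over 61 s, if anything falls off the work surface, if the arm or the gripper's body presses on something with over 40 N, if the wrist force passes 120 N, or if a joint passes its speed limit or range.

## Working session

There is one attempt and no reset: what is moved stays moved. The work goes in short steps, Python scripts to look and compute and a tool call to move; the robot and the scene stay as the last step left them, time stands still between calls to the robot, and variables do not carry over. Pictures are saved under pics/ and viewed, about 8 in all and at most 12, crops included, and the job is handed in when it is done.

Besides the shell and the picture viewer there is one more tool, called as name([rows], argument=value, ...), one row to a line, values as JSON. send_rows: Moves the arm, as the interface text tells. Its arguments: {"type":"object","properties":{"rows":{"type":"array","items":{"type":"array","items":{"type":"number"}}},"jaw":{"type":"number"},"force":{"type":"number"}},"required":["rows"]}

```bash
mkdir -p pics; cat > h.py <<'E'
import numpy as np, cv2
from workcell import arm, optics
def grab(name, fn=None):
    s=arm.read_state(); p,d=optics.camera(name); i=optics.camera_info(name)
    if name=="wrist":
        T=np.eye(4); T[:3,:3]=s["ee_rot"]; T[:3,3]=s["eef_pos"]; P=T@i["hand_eye"]
    else: P=np.array(i["pose"])
    f=p.shape[0]/2/np.tan(np.radians(i["fovy"])/2)
    if fn: cv2.imwrite("pics/"+fn,p)
    v,u=np.mgrid[:p.shape[0],:p.shape[1]]
    X=np.stack([(u-i["cx"])*d/f,(v-i["cy"])*d/f,d],-1)@P[:3,:3].T+P[:3,3]
    X[d==0]=np.nan
    return p,d,X,P,f,i
E
python3 - <<'E'
from h import *
s=arm.read_state(); print({k:np.round(v,3).tolist() for k,v in s.items()})
for n in("top","side"):
    p,d,X,P,f,i=grab(n,n+"0.png"); np.savez("pics/"+n,p=p,X=X); print(n,f,np.round(P,2).tolist())
E
```

```text
{'time': 0.0, 'qpos': [-1.262, 0.087, 0.175, 1.66, 0.0, 1.571], 'joint_velocities': [0.0, -0.001, -0.0, -0.001, 0.001, -0.0], 'joint_efforts': [0.0, -52.039, 46.479, 0.017, -0.0, -0.0], 'eef_pos': [167.151, -523.99, 403.98], 'ee_rot': [[-0.0, 0.304, -0.953], [0.001, -0.953, -0.304], [-1.0, -0.001, -0.0]], 'wrist_force': [-1.043, -0.297, -0.582], 'ft_torque': [-0.013, 0.026, -0.028], 'gripper_width': 85.139}
top 425.05665207557587 [[-0.02, -0.98, 0.18, 371.49], [-1.0, 0.01, -0.03, -8.45], [0.03, -0.18, -0.98, 1153.45], [0.0, 0.0, 0.0, 1.0]]
side 513.0653086076035 [[-0.99, -0.08, 0.12, 436.77], [-0.14, 0.62, -0.77, 913.51], [-0.01, -0.78, -0.63, 829.29], [0.0, 0.0, 0.0, 1.0]]
```

View pics/top0.png

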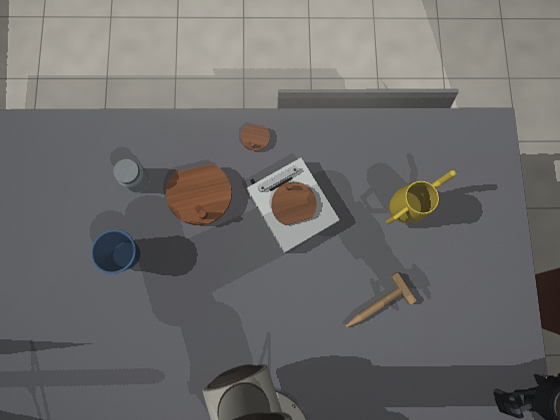

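View pics/side0.png

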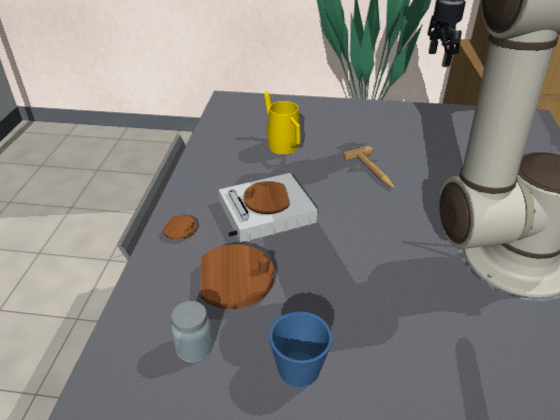

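The top view shows the reservoir at about px (293,205) with the bar at (280,178) and the cover on it. The stub seems to be near (290,187). The larger and smaller discs are decoys.

```bash
python3 - <<'E'
from h import *
for n,box in(("top",(235,150,350,260)),("side",(210,165,325,245))):
    z=np.load(f"pics/{n}.npz"); p,X=z["p"],z["X"]; x0,y0,x1,y1=box
    p=p[y0:y1,x0:x1]; X=X[y0:y1,x0:x1]; hsv=cv2.cvtColor(p,cv2.COLOR_BGR2HSV)
    Z=X[...,2]; br=(hsv[...,1]>100)
    deck=(Z>30)&(Z<80)
    r=cv2.minAreaRect(X[deck][:,:2].astype(np.float32)); print(n,"res",r, "boxpts",cv2.boxPoints(r).round(1).tolist())
    w=deck&~br&(Z<46); print("deck z",np.median(Z[w]))
    c=br&(Z>46)&(Z<58); print("cover",c.sum(),X[c].mean(0).round(1), np.median(Z[c])); 
    st=br&(Z>62); print("stub",st.sum(),X[st].mean(0).round(1),X[st].min(0).round(1) if st.any() else'',X[st].max(0).round(1) if st.any() else'')
    b=~br&(Z>47)&(Z<58); rb=cv2.minAreaRect(X[b][:,:2].astype(np.float32)); print("bar",b.sum(),X[b].mean(0).round(1),rb)
    e,_=cv2.findContours(c.astype(np.uint8),0,2)
    e=max(e,key=cv2.contourArea)[:,0]; xy=X[e[:,1],e[:,0],:2]
    from scipy.optimize import least_squares
    q=least_squares(lambda q:np.hypot(*(xy-q[:2]).T)-60,xy.mean(0),loss='soft_l1',f_scale=2).x; res=np.hypot(*(xy-q).T); 
    print("centre",q.round(1)); a=np.degrees(np.arctan2(*(xy-q).T[::-1])); o=np.argsort(a); print([(int(i),int(j)) for i,j in zip(a[o][::2],res[o][::2])])
    cv2.imwrite(f"pics/{n}crop.png",cv2.resize(p,None,fx=5,fy=5,interpolation=2))
E
```

```text
top res ((592.9600219726562, -87.00686645507812), (200.66932678222656, 172.54568481445312), 29.696020126342773) boxpts [[463.1000061035156, -61.79999923706055], [548.5, -211.6999969482422], [722.9000244140625, -112.19999694824219], [637.4000244140625, 37.599998474121094]]
deck z 40.031735174216124
cover 1408 [590.4 -87.9  52. ] 51.937841732949664
stub 25 [633.1 -76.5  73.7] [627.1 -81.9  68.1] [640.1 -70.9  78. ]
bar 257 [651.5 -62.   51.8] ((604.0079345703125, -81.32110595703125), (139.4540557861328, 119.62418365478516), 29.73828125)
centre [590.7 -88.3]
[(-179, 50), (-169, 48), (-159, 48), (-146, 50), (-138, 53), (-129, 59), (-121, 59), (-113, 59), (-106, 59), (-76, 56), (-68, 56), (-62, 56), (-37, 57), (-31, 57), (-25, 57), (-16, 56), (2, 52), (5, 55), (19, 55), (24, 44), (33, 57), (51, 57), (60, 58), (69, 57), (76, 57), (108, 56), (116, 57), (122, 58), (142, 59), (148, 58), (154, 59), (159, 59), (164, 54), (171, 50)]
side res ((599.979736328125, -63.39369201660156), (237.57186889648438, 215.90040588378906), 30.181800842285156) boxpts [[443.0, -29.799999237060547], [551.5999755859375, -216.39999389648438], [756.9000244140625, -97.0], [648.4000244140625, 89.5999984741211]]
deck z 41.00711872267533
cover 1061 [590.5 -82.6  52.9] 53.08103169394599
stub 35 [634.4 -75.2  72. ] [628.3 -86.5  63.7] [641.4 -68.5  77.4]
bar 226 [650.8 -61.2  52.6] ((597.1427001953125, -86.55635070800781), (158.5337677001953, 122.93045043945312), 29.65123176574707)
centre [589.2 -89.2]
[(-177, 47), (-165, 45), (-144, 48), (-128, 56), (-115, 56), (-104, 55), (-64, 59), (-53, 58), (-45, 60), (-38, 58), (-31, 58), (-27, 55), (-13, 42), (-6, 59), (0, 57), (6, 59), (7, 39), (17, 51), (25, 61), (30, 60), (58, 59), (69, 59), (71, 57), (80, 60), (88, 56), (94, 62), (98, 59), (103, 57), (110, 57), (120, 57), (122, 60), (126, 57), (130, 59), (137, 58), (144, 57), (155, 58), (164, 51)]
```

View pics/topcrop.png

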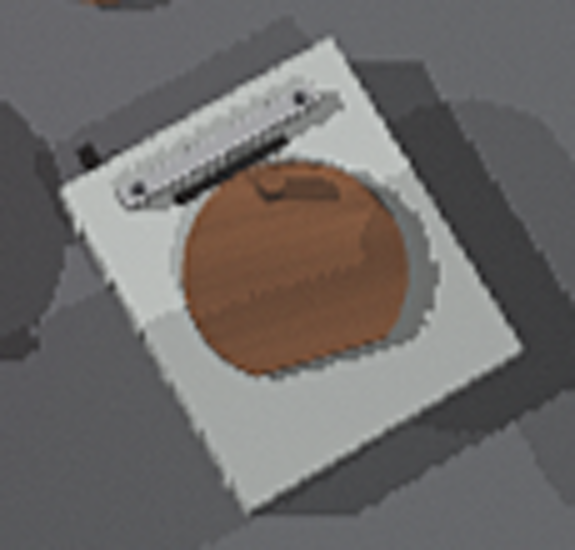

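The reservoir is centred at about (593,-87) with its x axis at 29.7°. The cover centre is about (590.5,-88.5), roughly 72 mm from the bar, and the stub is at about (633.8,-76), on the bar side. The flat points at about -164°. I plan to straddle the stub radially, grip it lightly, swing it 194° counter-clockwise, then push with the outer pad.

send_rows([
  [0, -0.0178, -0.0363, 0, 0, 0],
  [0, -0.0178, -0.0363, 0, 0, 0],
  [0, -0.0178, -0.0363, 0, 0, 0],
  [0, -0.0178, -0.0363, 0, 0, 0],
  [0, -0.0178, -0.0363, 0, 0, 0],
  [0, -0.0178, -0.0363, 0, 0, 0],
  [0, -0.0178, -0.0363, 0, 0, 0],
  [0, -0.0178, -0.0363, 0, 0, 0],
  [0, -0.0178, -0.0363, 0, 0, 0],
  [0, -0.0178, -0.0363, 0, 0, 0],
], jaw=0.036, force=20)

```text
time: 1.1
eef_pos: [459.8, -242.7, 404.4]
ee_rot: [[-0.0, 0.304, -0.953], [0.0, -0.953, -0.304], [-1.0, -0.0, 0.0]]
wrist_force: [-0.4, -0.4, -0.1]
gripper_width: 35.9
```

send_rows([
  [0, -0.0178, -0.0363, 0, 0, 0],
  [0, -0.0178, -0.0363, 0, 0, 0],
  [0, -0.0178, -0.0363, 0, 0, 0],
  [0, -0.0178, -0.0363, 0, 0, 0],
  [0, -0.0178, -0.0363, 0, 0, 0],
  [0, -0.0178, -0.0363, 0, 0, 0],
  [0, 0, 0, -8, 0, 0],
  [0, 0, 0, -8, 0, 0],
  [0, 0, 0, -8, 0, 0],
  [0, 0, 0, -8, 0, 0],
])

```text
time: 2.1
eef_pos: [634.1, -76.0, 404.0]
ee_rot: [[-0.001, 0.767, -0.642], [0.0, -0.642, -0.767], [-1.0, -0.001, 0.001]]
wrist_force: [-1.3, -0.7, -0.6]
gripper_width: 35.8
```

send_rows([
  [0, 0, 0, -8, 0, 0],
  [0, 0, 0, -8, 0, 0],
  [0, 0, 0, -8, 0, 0],
  [0, 0, 0, -8, 0, 0],
  [0, 0, 0, -8, 0, 0],
  [0, 0, 0, -8, 0, 0],
  [0, 0, 0, -8, 0, 0],
  [0, 0, 0, 0, 0, 0],
])

```text
time: 2.9
eef_pos: [634.0, -76.1, 404.2]
ee_rot: [[-0.001, 0.962, 0.273], [0.0, 0.273, -0.962], [-1.0, -0.001, -0.0]]
wrist_force: [0.9, 0.2, -0.3]
gripper_width: 35.8
```

```bash
python3 - <<'E'
from h import *
s=arm.read_state(); print({k:np.round(v,3).tolist() for k,v in s.items() if k in("time","qpos","eef_pos","ee_rot","wrist_force","gripper_width")})
p,d,X,P,f,i=grab("wrist","w0.png"); np.savez("pics/w0",p=p,X=X)
E
```

```text
{'time': 2.9, 'qpos': [-0.119, 0.311, 0.435, 1.696, 0.0, 1.175], 'eef_pos': [633.973, -76.113, 404.167], 'ee_rot': [[-0.001, 0.962, 0.273], [0.0, 0.273, -0.962], [-1.0, -0.001, -0.0]], 'wrist_force': [0.918, 0.169, -0.334], 'gripper_width': 35.807}
```

View pics/w0.png

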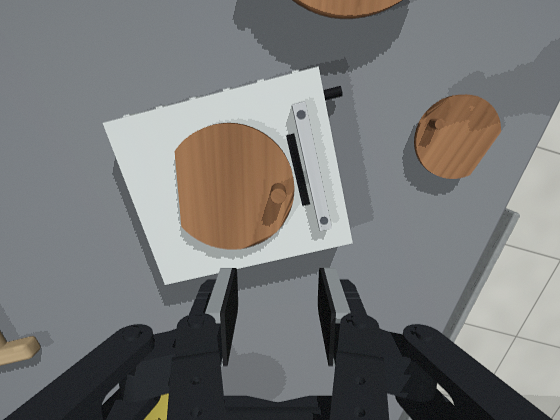

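The wrist view shows the cover at about (235,187), the stub at (279,192), the flat on the left and the bar at about (313,165). I'll refine the positions from this view.

```bash
cat > m.py <<'E'
from h import *
from scipy.optimize import least_squares
def wdir(a): a=np.radians(a); return np.array([np.cos(a),np.sin(a)])
def measure(p,X,c0=(590,-88)):
    hsv=cv2.cvtColor(p,cv2.COLOR_BGR2HSV); Z=X[...,2]
    near=np.hypot(X[...,0]-593,X[...,1]+87)<135
    br=(hsv[...,1]>90)&near; 
    g=near&(Z>36)&(Z<57); r=cv2.minAreaRect(X[g][:,:2].astype(np.float32)); print("res",np.round(r[0],1),np.round(r[1],1),round(r[2],2))
    b=near&~br&(Z>47.5)&(Z<57)&(hsv[...,2]>60); n,l,st,_=cv2.connectedComponentsWithStats(b.astype(np.uint8))
    k=1+np.argmax(st[1:,4]); rb=cv2.minAreaRect(X[l==k][:,:2].astype(np.float32)); print("bar",np.round(rb[0],1),np.round(rb[1],1),round(rb[2],2))
    s=br&(Z>66)&(Z<82)&(np.hypot(X[...,0]-c0[0],X[...,1]-c0[1])<60)
    print("stub",s.sum(),np.round(np.nanmean(X[s],0),1),np.round(np.median(X[s],0),1))
    c=(br&(Z>47)&(Z<58)).astype(np.uint8); e=max(cv2.findContours(c,0,1)[0],key=cv2.contourArea)[:,0]
    xy=X[e[:,1],e[:,0],:2]
    def fr(q):
        rel=xy-q[:2]; d=rel@wdir(q[2]); R=np.hypot(*rel.T)-60
        return np.maximum(R,d-48)   # signed distance to disc with flat
    best=min((least_squares(fr,[*c0,a],loss='soft_l1',f_scale=1) for a in range(-180,180,30)),key=lambda o:o.cost)
    print("cover",best.x.round(2),best.cost.round(1),len(xy)); return best.x
E
python3 - <<'E'
from m import *
z=np.load("pics/w0.npz"); measure(z["p"],z["X"])
z=np.load("pics/top.npz"); measure(z["p"],z["X"])
E
```

```text
res [594.1 -88.7] [201.1 170.7] 29.52
bar [660.3 -50.7] [ 12.1 119.8] 29.5
stub 219 [634.6 -76.4  73.8] [634.7 -76.1  74.4]
cover [ 591.55  -89.21 -164.24] 108.8 361
res [593.5 -87.8] [200.6 170.7] 29.6
bar [658.8 -50. ] [ 13.  119.6] 29.47
stub 25 [633.1 -76.5  73.7] [632.5 -76.4  74.1]
cover [ 588.35  -88.83 -163.17] 359.3 135
```

send_rows([
  [0.02, 0, 0, 0, 0, 0],
  [0.02, 0, 0, 0, 0, 0],
  [0.02, 0, 0, 0, 0, 0],
  [0.02, 0, 0, 0, 0, 0],
  [0.02, 0, 0, 0, 0, 0],
  [0.02, 0, 0, 0, 0, 0],
  [0.02, 0, 0, 0, 0, 0],
  [0.018, 0.0005, 0, 0, 0, 0],
  [0.014, 0, 0, 0, 0, 0],
  [0.003, 0, 0, 0, 0, 0],
])

```text
time: 3.95
eef_pos: [633.9, -75.9, 227.7]
ee_rot: [[-0.003, 0.963, 0.268], [0.0, 0.268, -0.963], [-1.0, -0.003, -0.001]]
wrist_force: [-0.1, -0.9, -0.7]
gripper_width: 36.2
```

send_rows([
  [0.001, 0, 0, 0, 0, 0],
  [0, 0, 0, 0, 0, 0],
  [0, 0, 0, 0, 0, 0],
  [0, 0, 0, 0, 0, 0],
  [0, 0, 0, 0, 0, 0],
], jaw=0.01, force=20)

```text
time: 4.45
eef_pos: [634.5, -76.0, 229.2]
ee_rot: [[0.001, 0.963, 0.27], [-0.0, 0.27, -0.963], [-1.0, 0.001, 0.0]]
wrist_force: [0.4, -0.6, 1.6]
gripper_width: 13.0
```

send_rows([
  [0, -0.00025, -0.0047, -6, 0, 0],
  [0, -0.00025, -0.0047, -6, 0, 0],
  [0, -0.00025, -0.0047, -6, 0, 0],
  [0, -0.00025, -0.0047, -6, 0, 0],
  [0, -0.00025, -0.0047, -6, 0, 0],
  [0, -0.00025, -0.0047, -6, 0, 0],
  [0, -0.00025, -0.0047, -6, 0, 0],
  [0, -0.00025, -0.0047, -6, 0, 0],
  [0, 0, 0, 0, 0, 0],
  [0, 0, 0, 0, 0, 0],
])

```text
time: 5.45
eef_pos: [611.1, -47.8, 229.2]
ee_rot: [[0.001, 0.446, 0.895], [0.0, 0.895, -0.446], [-1.0, 0.0, 0.001]]
wrist_force: [-1.4, 1.3, 3.7]
gripper_width: 12.7
```

```bash
python3 - <<'E'
from m import *
s=arm.read_state(); print(s["eef_pos"],s["wrist_force"],s["ft_torque"])
r=s["eef_pos"][:2]-np.array([591.5,-89.2]);print(np.hypot(*r),np.degrees(np.arctan2(r[1],r[0])), np.degrees(np.arctan2(s["ee_rot"][1][1],s["ee_rot"][0][1])))
p,d,X,P,f,i=grab("wrist","w1.png")
E
```

```text
[611.12539166 -47.84001487 229.21208394] [-1.3888692   1.26151089  3.73324699] [0.14313119 0.2889307  0.00773755]
45.77995596392092 64.61557151825619 63.52486458013727
```

View pics/w1.png

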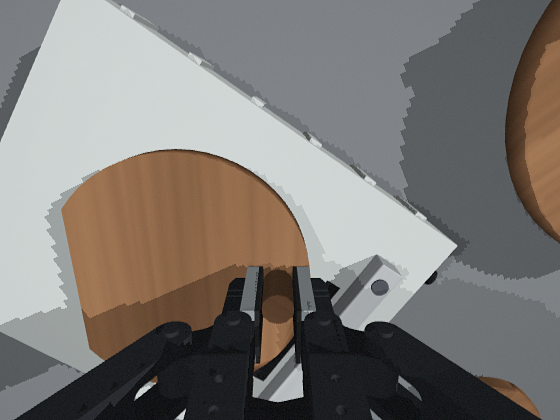

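The grip is turning the cover rigidly: in the picture the flat (left, px 75,280) lies square to the gripper. Carrying on.

send_rows([
  [-0.0005, -0.00025, -0.0047, -6, 0, 0],
  [0, -0.00025, -0.0047, -6, 0, 0],
  [0, -0.00025, -0.0047, -6, 0, 0],
  [0, -0.00025, -0.0047, -6, 0, 0],
  [0, -0.00025, -0.0047, -6, 0, 0],
  [0, -0.00025, -0.0047, -6, 0, 0],
  [0, -0.00025, -0.0047, -6, 0, 0],
  [0, -0.00025, -0.0047, -6, 0, 0],
  [0, 0, 0, 0, 0, 0],
])

```text
time: 6.4
eef_pos: [574.4, -46.7, 229.2]
ee_rot: [[0.0, -0.369, 0.929], [-0.0, 0.929, 0.369], [-1.0, -0.0, -0.0]]
wrist_force: [-0.2, -0.5, 0.4]
gripper_width: 13.0
```

send_rows([
  [0, -0.00025, -0.0047, -6, 0, 0],
  [0, -0.00025, -0.0047, -6, 0, 0],
  [0, -0.00025, -0.0047, -6, 0, 0],
  [0, -0.00025, -0.0047, -6, 0, 0],
  [0, -0.00025, -0.0047, -6, 0, 0],
  [0, -0.00025, -0.0047, -6, 0, 0],
  [0, -0.00025, -0.0047, -6, 0, 0],
  [0, -0.00025, -0.0047, -6, 0, 0],
  [0, 0, 0, 0, 0, 0],
])

```text
time: 7.3
eef_pos: [549.1, -73.0, 229.2]
ee_rot: [[0.0, -0.937, 0.35], [-0.0, 0.35, 0.937], [-1.0, -0.0, -0.0]]
wrist_force: [0.8, -1.2, 1.1]
gripper_width: 12.9
```

```bash
python3 - <<'E'
from m import *
s=arm.read_state(); print(s["eef_pos"],s["wrist_force"],s["qpos"])
r=s["eef_pos"][:2]-np.array([591.5,-89.2]);print(np.hypot(*r),np.degrees(np.arctan2(r[1],r[0])), np.degrees(np.arctan2(s["ee_rot"][1][1],s["ee_rot"][0][1])))
E
```

```text
[549.09834462 -73.04875373 229.23631636] [ 0.81373498 -1.18387457  1.13475624] [-1.32226916e-01  1.00587536e-01 -1.48366422e-01  1.32164708e+00
 -1.51427534e-04 -1.34550366e+00]
45.37359512751655 159.14762506723446 159.51563687102575
```

send_rows([
  [0, -0.00025, -0.0047, -6, 0, 0],
  [0, -0.00025, -0.0047, -6, 0, 0],
  [0, -0.00025, -0.0047, -6, 0, 0],
  [0, -0.00025, -0.0047, -6, 0, 0],
  [0, -0.00025, -0.0047, -6, 0, 0],
  [0, -0.00025, -0.0047, -6, 0, 0],
  [0, -0.00025, -0.0047, -6, 0, 0],
  [0, -0.00025, -0.0047, -6, 0, 0],
  [0, 0, -0.0016, -2, 0, 0],
  [0, 0, 0, 0, 0, 0],
])

```text
time: 8.3
eef_pos: [552.5, -110.7, 229.2]
ee_rot: [[0.0, -0.871, -0.491], [-0.0, -0.491, 0.871], [-1.0, -0.0, -0.0]]
wrist_force: [1.4, -1.5, 0.4]
gripper_width: 13.0
```

```bash
python3 - <<'E'
from m import *
s=arm.read_state(); print(s["eef_pos"],s["wrist_force"],s["qpos"])
print(np.degrees(np.arctan2(s["ee_rot"][1][1],s["ee_rot"][0][1])))
p,d,X,P,f,i=grab("top","t2.png"); measure(p,X)
p,d,X,P,f,i=grab("wrist","w2.png"); measure(p,X)
p,d,X,P,f,i=grab("side","s2.png"); measure(p,X)
E
```

```text
[ 552.49093116 -110.68617729  229.24369215] [ 1.36696543 -1.49535989  0.40392585] [-1.97681189e-01  1.22801045e-01 -1.24106229e-01  1.32341713e+00
 -2.09649481e-04 -2.28149256e+00]
-150.60640293334612
res [594.2 -63.6] [175.3 129.6] 29.58
bar [651.4 -37.2] [12.6 89.6] 29.76
stub 0 [nan nan nan] [nan nan nan]
cover [589.17 -90.67  30.05] 798.6 81
res [594.  -87.6] [201.3 170.4] 29.52
bar [659.1 -49.4] [ 14.2 117.6] 29.2
stub 1155 [ 553.5 -110.9   73.3] [ 553.3 -111.3   74.2]
cover [ 590.92  -88.36 -164.69] 6286.2 736
res [594.  -88.8] [202.1 176.3] 29.32
bar [660.3 -50.4] [ 13.6 126.5] 29.44
stub 31 [ 554.4 -107.1   72.9] [ 548.9 -107.2   73.9]
cover [ 590.59  -86.86 -129.57] 388.0 117m.py:12: RuntimeWarning: Mean of empty slice
  print("stub",s.sum(),np.round(np.nanmean(X[s],0),1),np.round(np.median(X[s],0),1))
  return _methods._mean(a, axis=axis, dtype=dtype,
  ret = um.true_divide(
```

View pics/w2.png

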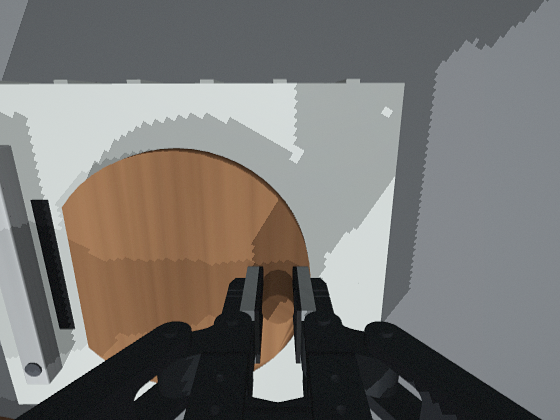

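The flat now faces the bar (flat edge from px (62,210) to (90,347), nearly parallel to the mouth and bar). I'll slide 21 mm towards the bar while still gripping.

send_rows([
  [0, -0.003, 0, 0, 0, 0],
  [0, -0.003, 0, 0, 0, 0],
  [0, -0.003, 0, 0, 0, 0],
  [0, -0.003, 0, 0, 0, 0],
  [0, -0.003, 0, 0, 0, 0],
  [0, -0.003, 0, 0, 0, 0],
  [0, -0.002, 0, 0, 0, 0],
  [0, -0.001, 0, 0, 0, 0],
  [0, 0, 0, 0, 0, 0],
])

```text
time: 9.35
eef_pos: [570.5, -100.0, 229.2]
ee_rot: [[0.0, -0.869, -0.495], [0.0, -0.495, 0.869], [-1.0, -0.0, -0.0]]
wrist_force: [1.3, -2.9, 1.0]
gripper_width: 13.0
```

```bash
cat > e.py <<'E'
from m import *
F=np.array([655.1,-53.7]); U=wdir(29.5); V=wdir(119.5)
def st():
    s=arm.read_state(); r=s["eef_pos"][:2]-F; w=s["wrist_force"][:2]
    print("t",round(s["time"],2),"tcp uv",round(r@U,2),round(r@V,2),"z",round(s["eef_pos"][2],1),"Fuv",round(w@U,2),round(w@V,2),"fz",round(s["wrist_force"][2],2),"tool",round(np.degrees(np.arctan2(-s["ee_rot"][1][1],-s["ee_rot"][0][1])),2),"w",round(s["gripper_width"],1))
def edges(p,X):
    hsv=cv2.cvtColor(p,cv2.COLOR_BGR2HSV); u=(X[...,:2]-F)@U; v=(X[...,:2]-F)@V; Z=X[...,2]
    wood=(hsv[...,1]>90)&(Z>48)&(Z<56)&(u>-110)&(u<15); bar=(hsv[...,1]<60)&(Z>49)&(Z<56)&(u>-8)&(u<20)
    for n,m,lim,sg in(("flat",wood,28,1),("bar",bar,50,-1)):
        P=[(b,(sg*np.percentile(sg*u[k],99))) for b in np.arange(-lim,lim+1,2) if (k:=m&(abs(v-b)<1)).sum()>8]
        if len(P)>5:
            P=np.array(P); k=np.ones(len(P),bool)
            for _ in range(3): c=np.polyfit(*P[k].T,1); k=abs(np.polyval(c,P[:,0])-P[:,1])<1
            print(n,"u at v0 %.2f"%c[1],"angle off U %.2f"%-np.degrees(c[0]),k.sum(),len(P))
E
python3 - <<'E'
from e import *
st()
for n in("top","wrist"):
    p,d,X,P,f,i=grab(n,n[0]+"3.png"); print(n); edges(p,X)
E
```

```text
t 9.35 tcp uv -96.45 1.32 z 229.2 Fuv -0.32 -3.19 fz 1.02 tool 29.7 w 13.0
top
flat u at v0 -10.42 angle off U -11.01 3 8
wrist
flat u at v0 -3.98 angle off U -1.22 29 29
bar u at v0 -0.64 angle off U -0.01 51 51
```

send_rows([
  [0, 0, -0.001, 0, 0, 0],
  [0, 0, 0, 0, 0, 0],
])

```text
time: 9.65
eef_pos: [570.8, -100.8, 229.2]
ee_rot: [[0.0, -0.869, -0.496], [0.001, -0.496, 0.869], [-1.0, -0.001, 0.001]]
wrist_force: [1.2, -0.3, 1.8]
gripper_width: 13.0
```

send_rows([
  [0, 0, 0, 0, 0, 0],
  [0, 0, 0, 0, 0, 0],
  [0, 0, 0, 0, 0, 0],
], jaw=0.02)

```text
time: 9.95
eef_pos: [570.7, -100.9, 229.0]
ee_rot: [[-0.001, -0.869, -0.495], [0.0, -0.495, 0.869], [-1.0, 0.0, 0.0]]
wrist_force: [0.1, 0.1, 0.2]
gripper_width: 20.2
```

```bash
python3 - <<'E'
from e import *
st(); p,d,X,P,f,i=grab("wrist","w4.png"); edges(p,X); st()
E
```

```text
t 9.95 tcp uv -96.72 0.46 z 229.0 Fuv 0.12 0.08 fz 0.24 tool 29.7 w 20.2
flat u at v0 -4.06 angle off U -0.54 29 29
bar u at v0 -0.60 angle off U -0.06 51 51
t 10.0 tcp uv -96.72 0.43 z 229.0 Fuv -0.02 -0.4 fz -1.02 tool 29.7 w 19.8
```

send_rows([
  [0.001, 0, 0, 0, 0, 0],
  [0.001, 0, 0, 0, 0, 0],
  [0.001, 0, 0, 0, 0, 0],
  [0, 0, 0, 0, 0, 0],
])

```text
time: 10.4
eef_pos: [570.7, -101.0, 226.0]
ee_rot: [[-0.0, -0.869, -0.495], [0.0, -0.495, 0.869], [-1.0, 0.0, 0.0]]
wrist_force: [-0.3, 0.2, 0.3]
gripper_width: 20.2
```

send_rows([
  [0, -0.001, 0, 0, 0, 0],
  [0, -0.001, 0, 0, 0, 0],
  [0, -0.001, 0, 0, 0, 0],
  [0, -0.0005, 0, 0, 0, 0],
  [0, -0.0005, 0, 0, 0, 0],
  [0, -0.0005, 0, 0, 0, 0],
  [0, -0.0005, 0, 0, 0, 0],
  [0, -0.0005, 0, 0, 0, 0],
  [0, 0, 0, 0, 0, 0],
])

```text
time: 11.3
eef_pos: [575.6, -98.3, 226.1]
ee_rot: [[-0.0, -0.869, -0.495], [0.0, -0.495, 0.869], [-1.0, 0.0, 0.0]]
wrist_force: [1.1, 0.3, -0.3]
gripper_width: 20.6
```

```bash
python3 - <<'E'
from e import *
st(); p,d,X,P,f,i=grab("wrist","w5.png"); edges(p,X); st()
E
```

```text
t 11.3 tcp uv -91.12 0.35 z 226.1 Fuv 1.13 -0.28 fz -0.3 tool 29.69 w 20.6
flat u at v0 -1.62 angle off U -0.73 29 29
bar u at v0 -0.38 angle off U -0.20 49 51
t 11.35 tcp uv -91.1 0.35 z 226.2 Fuv -0.67 -0.68 fz -0.26 tool 29.7 w 20.2
```

send_rows([
  [0, -0.00025, 0, 0, 0, 0],
  [0, -0.00025, 0, 0, 0, 0],
  [0, -0.00025, 0, 0, 0, 0],
  [0, 0, 0, 0, 0, 0],
])

```text
time: 11.75
eef_pos: [576.2, -98.0, 226.2]
ee_rot: [[-0.0, -0.869, -0.495], [-0.0, -0.495, 0.869], [-1.0, 0.0, 0.0]]
wrist_force: [-1.2, -0.7, 0.9]
gripper_width: 19.9
```

send_rows([
  [0, -0.0002, 0, 0, 0, 0],
  [0, 0, 0, 0, 0, 0],
])

```text
time: 11.95
eef_pos: [576.3, -97.9, 226.2]
ee_rot: [[-0.0, -0.869, -0.495], [-0.0, -0.495, 0.869], [-1.0, 0.0, -0.0]]
wrist_force: [-2.5, -0.8, 0.6]
gripper_width: 19.9
```

send_rows([
  [0, -0.0002, 0, 0, 0, 0],
  [0, 0, 0, 0, 0, 0],
])

```text
time: 12.15
eef_pos: [576.4, -97.9, 226.1]
ee_rot: [[-0.001, -0.869, -0.495], [-0.0, -0.495, 0.869], [-1.0, 0.001, -0.0]]
wrist_force: [-3.7, -2.4, 1.7]
gripper_width: 20.1
```

```bash
cat >> e.py <<'E'
def force(n=6):
    L=[]
    for _ in range(n):
        r=grab("wrist"); s=arm.read_state(); w=s["wrist_force"]; L.append([w[:2]@U,w[:2]@V,w[2]])
    L=np.array(L); print("F uvz mean",L.mean(0).round(2),"std",L.std(0).round(2)); edges(r[0],r[2]); st()
E
python3 -c "
from e import *
force()"
```

```text
F uvz mean [-4.52 -0.97  1.34] std [0.48 0.41 0.46]
flat u at v0 -1.01 angle off U -0.71 29 29
bar u at v0 0.01 angle off U -0.47 48 51
t 12.45 tcp uv -90.22 0.29 z 226.2 Fuv -5.2 -1.13 fz 1.13 tool 29.68 w 20.0
```

```bash
python3 -c "
from e import *
p=grab('wrist')[0]; cv2.imwrite('pics/w6.png',cv2.resize(p[100:400,0:330],None,fx=2,fy=2,interpolation=2))"
```

```text
(no output)
```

View pics/w6.png

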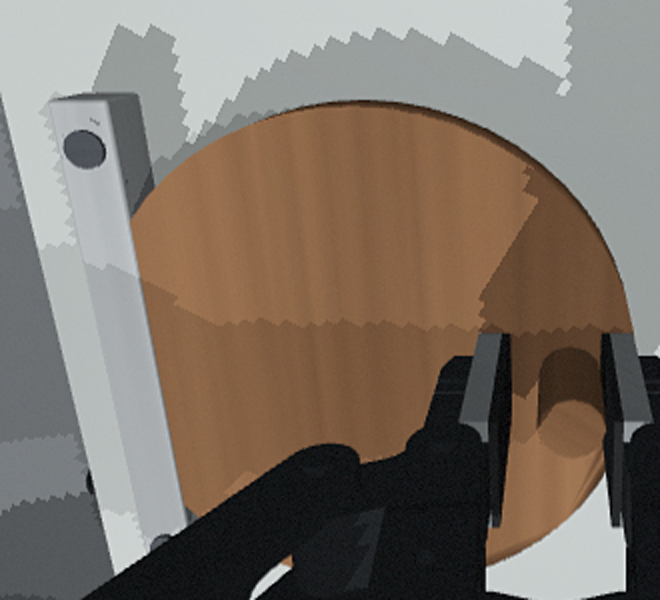

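The flat sits flush on the bar along its whole length (px (132,220) to (190,515)). I'll raise the force from about 4.5 N to 10 N.

send_rows([
  [0, -0.00015, 0, 0, 0, 0],
  [0, -0.00015, 0, 0, 0, 0],
  [0, 0, 0, 0, 0, 0],
])

```text
time: 12.8
eef_pos: [576.5, -97.8, 226.1]
ee_rot: [[-0.001, -0.869, -0.495], [-0.001, -0.495, 0.869], [-1.0, 0.001, -0.0]]
wrist_force: [-5.3, -2.9, 2.1]
gripper_width: 19.9
```

```bash
python3 -c "
from e import *
force(4)"
```

```text
F uvz mean [-6.17 -1.    1.92] std [0.27 0.46 0.43]
flat u at v0 -1.06 angle off U -0.69 29 29
bar u at v0 -0.03 angle off U -0.46 48 51
t 13.0 tcp uv -90.1 0.28 z 226.1 Fuv -5.85 -1.1 fz 1.23 tool 29.67 w 19.6
```

send_rows([
  [0, -0.0002, 0, 0, 0, 0],
  [0, -0.0002, 0, 0, 0, 0],
  [0, -0.0002, 0, 0, 0, 0],
  [0, -0.0001, 0, 0, 0, 0],
  [0, 0, 0, 0, 0, 0],
])

```text
time: 13.5
eef_pos: [576.8, -97.7, 226.1]
ee_rot: [[-0.002, -0.869, -0.495], [-0.001, -0.495, 0.869], [-1.0, 0.002, -0.0]]
wrist_force: [-7.9, -5.2, 3.3]
gripper_width: 20.2
```

```bash
python3 -c "
from e import *
force(6)"
```

```text
F uvz mean [-10.01  -0.97   3.65] std [0.29 0.37 0.45]
flat u at v0 -1.04 angle off U -0.70 29 29
bar u at v0 -0.05 angle off U -0.30 47 51
t 13.8 tcp uv -89.81 0.3 z 226.1 Fuv -9.94 -0.93 fz 3.28 tool 29.66 w 20.0
```

send_rows([
  [0, 0, 0, 0, 0, 0],
  [0, 0, 0, 0, 0, 0],
  [0, 0, 0, 0, 0, 0],
  [0, 0, 0, 0, 0, 0],
  [0, 0, 0, 0, 0, 0],
  [0, 0, 0, 0, 0, 0],
  [0, 0, 0, 0, 0, 0],
  [0, 0, 0, 0, 0, 0],
  [0, 0, 0, 0, 0, 0],
  [0, 0, 0, 0, 0, 0],
])

```text
time: 14.8
eef_pos: [576.8, -97.7, 226.1]
ee_rot: [[-0.002, -0.869, -0.495], [-0.001, -0.495, 0.869], [-1.0, 0.002, -0.0]]
wrist_force: [-7.8, -6.5, 3.4]
gripper_width: 20.0
```

```bash
python3 -c "
from e import *
force(6)
p,d,X,*_=grab('wrist'); hsv=cv2.cvtColor(p,cv2.COLOR_BGR2HSV); u=(X[...,:2]-F)@U; v=(X[...,:2]-F)@V
m=(hsv[...,1]>90)&(abs(X[...,2]-52)<4)&(u>-105)&(u<-3)&(abs(v)<55)
c=np.linalg.lstsq(np.c_[u[m],v[m],np.ones(m.sum())],X[m][:,2],rcond=None)[0]; print('tilt rad',c[:2].round(4),'z at flat',c[2].round(2))
w=(hsv[...,1]<50)&(abs(X[...,2]-40)<4)&(u>-160)&(u<0)
c=np.linalg.lstsq(np.c_[u[w],v[w],np.ones(w.sum())],X[w][:,2],rcond=None)[0]; print('deck tilt',c[:2].round(4),c[2].round(2))
"
```

```text
F uvz mean [-10.01  -0.58   3.72] std [0.49 0.43 0.38]
flat u at v0 -1.03 angle off U -0.64 29 29
bar u at v0 -0.04 angle off U -0.43 47 51
t 15.1 tcp uv -89.81 0.29 z 226.1 Fuv -9.75 -1.11 fz 3.68 tool 29.66 w 19.8
tilt rad [ 0.0013 -0.0004] z at flat 52.58
deck tilt [ 0.0012 -0.0011] 40.59
```

send_rows([
  [0, 0.0005, 0, 0, 0, 0],
  [0, 0.0005, 0, 0, 0, 0],
  [0, 0.0005, 0, 0, 0, 0],
  [0, 0.0005, 0, 0, 0, 0],
  [0, 0.0005, 0, 0, 0, 0],
  [0, 0.001, 0, 0, 0, 0],
  [0, 0.001, 0, 0, 0, 0],
  [0, 0, 0, 0, 0, 0],
])

```text
time: 15.95
eef_pos: [573.5, -99.5, 226.2]
ee_rot: [[0.0, -0.869, -0.495], [0.0, -0.495, 0.869], [-1.0, -0.0, 0.0]]
wrist_force: [-0.3, -0.1, 0.8]
gripper_width: 19.9
```

```bash
python3 -c "
from e import *
force(3)"
```

```text
F uvz mean [-0.3   0.07 -0.2 ] std [0.21 0.25 0.01]
flat u at v0 -1.18 angle off U -0.87 29 29
bar u at v0 -0.06 angle off U -0.26 50 51
t 16.1 tcp uv -93.49 0.35 z 226.2 Fuv -0.05 0.35 fz -0.21 tool 29.69 w 20.1
```

send_rows([
  [-0.005, 0, 0, 0, 0, 0],
  [-0.01, 0, 0, 0, 0, 0],
  [-0.02, 0, 0, 0, 0, 0],
  [-0.02, 0, 0, 0, 0, 0],
  [-0.03, 0, 0, 0, 0, 0],
  [-0.03, 0, 0, 0, 0, 0],
  [-0.03, 0, 0, 0, 0, 0],
  [-0.02, 0, 0, 0, 0, 0],
  [-0.01, 0, 0, 0, 0, 0],
  [0, 0, 0, 0, 0, 0],
])

```text
time: 17.1
eef_pos: [573.6, -99.5, 402.9]
ee_rot: [[0.003, -0.869, -0.495], [-0.0, -0.495, 0.869], [-1.0, -0.002, -0.002]]
wrist_force: [-0.6, 0.4, -0.5]
gripper_width: 20.2
```

```bash
python3 -c "
from e import *
st()
p,d,X,*_=grab('wrist','w7.png'); edges(p,X); q=measure(p,X); print((q[:2]-F)@U,(q[:2]-F)@V)"
```

```text
t 17.1 tcp uv -93.45 0.28 z 402.9 Fuv -0.38 0.62 fz -0.54 tool 29.7 w 20.2
flat u at v0 -1.33 angle off U -0.28 29 29
bar u at v0 0.42 angle off U -0.07 50 51
res [594.1 -87.6] [200.7 170.6] 29.42
bar [660.1 -50.6] [ 12.7 119.9] 29.35
stub 223 [573.8 -98.8  73.7] [573.8 -98.9  74.2]
cover [612.86 -76.31  29.42] 110.6 360
-47.893707404729916 1.1188540381360026
```

View pics/w7.png

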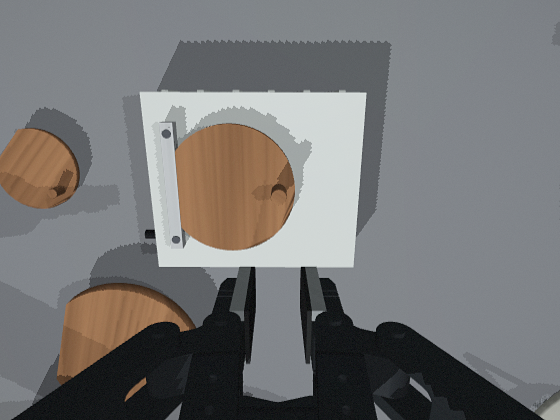

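The cover lies flush against the bar (px (177,190)). Its centre is 47.9 mm from the bar's face and the angle error is under 0.3°. The gripper is clear, so I'm handing in.

```bash
python3 -c "
from workcell import hand_in
print(hand_in())"
```

```text
the job is handed in; nothing more can be done
None
```

The cover now lies flush against the bar, and the job was handed in after about 17 s of the 61 s allowed; `hand_in` gives no verdict.

**What I did:** I gripped the stub lightly and turned the cover about 194° on the deck. I slid it most of the way home, opened the jaws slightly and pushed it flush with the outer pad. I held it for about 1.6 s, then backed off and lifted clear.

**Last checks:**
- **Force:** the wrist force read 10.0 N (scatter about 0.5 N) throughout the hold. The bar load itself was not measured directly; it is inferred from this. The highest averaged push I measured was 10 N, well under the 20 N limit.
- **Tilt:** at full push the cover was level with the deck to about 0.001 rad.
- **After release:** the disc fit puts the cover's centre 47.9 mm from the bar's face, against 48 mm when flush. It is parallel to the bar within about 0.3°.
- **Contact:** the wrist force was back to noise level, and the gripper is about 180 mm up and clear.
- **Bystanders:** I kept the arm away from the pot, jug, jar and dibber, but did not measure their positions again at the end.

**One disagreement:** the simple edge fit showed a gap of 1.0 to 1.8 mm between flat and bar. I put that down to mixed pixels at the edges, because it showed about 1 mm even under the 10 N push.

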